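# Shut and key-lock the guard door of a conductivity calibration well

## Task

Get the calibration well ready for its run: slide the clear guard door along its track until it is fully shut, without slamming it. Then take the yellow-handled key from its grey block, push it all the way down into the slot of the round lock beside the door, turn it clockwise (seen from above) to its stop, and leave it standing there with the door still shut. Leave the other parts on the bench alone.

Things in the scene. Friction and masses are not known exactly. Their poses are not given: they have to be found in the camera images.
- chamber: White calibration well with a grey bay, fixed, 180 (x) by 400 (y) mm, origin at the bench under its centre. Its top is 110 mm high, with two aluminium rails along its y (up to 124 mm high). The open well (y -40 to 110) holds a blue cell holder; y -200 to -40 is the bay over which the open door stands; at its +y end (y 110 to 200) is a grey pedestal, 60 mm high, with the lock at x 0, y 155.
- door (a joint): Clear guard door, 156 by 160 by 6 mm, lying flat and sliding along the well's y between the rails; value in m, 0 = fully shut (its +y end, towards the lock), up to 0.15 = open (moved towards the well's -y). Slides with about 2 N of friction.
- door_grip (a point): Centre of the top face of the door's orange upright grip, 65 mm along the well's x, 16 mm thick along its y, 40 mm high above the door plate (top face about 159 mm above the bench). Moves with the door; axes those of the well.
- lock (a joint): Round steel lock barrel, 68 mm across, 42 mm high, with a dark core; value in rad, grows as it turns clockwise seen from above, 1.35 = the stop. Starts between 0 and 0.25.
- lock_slot (a point): Centre of the slot's mouth on top of the lock barrel, about 103 mm above the bench. The slot is 27 mm along this point's x, 11 mm along its y, with 3 mm chamfers, 42 mm deep and vertical; z is up. The point turns with the barrel; a red mark lies at its +x.
- key: Loose key, 90 mm tall, upright in the key block at the start; origin at the centre of the blade's lower tip, z up. Steel blade 24 (x) by 8 (y) mm, 40 mm long, its lowest 6 mm narrower; then a round collar 34 mm across, z 40 to 48; then a yellow grip 46 (x) by 14 (y) mm, z 48 to 90. The same either way round. 0.12 kg. Seated, the collar rests on the barrel.
- key_stand: Grey key block, fixed, 70 by 70 by 50 mm, with an upright slot along its x in which the key stands (key origin 10 mm above the bench, collar on the block). Origin at the bench under its centre.
- end_cap: Bystander: brass end cap, 90 mm across, 60 mm high, origin under its centre.
- sensor_guard: Bystander: white open acetal sensor guard, 68 mm across, 90 mm high, origin under its centre.
- plug_a: Bystander: black-seated titanium plug, 52 mm across, 72 mm high, origin under its centre.
- plug_b: Bystander: black-seated titanium plug, 52 mm across, 72 mm high, origin under its centre.
- spanner: Bystander: steel spanner, 180 mm long, lying on the bench.
There are look-alikes about, which are no part of the job. Leave any blue or orange look-alike of the key alone.

How it is judged:
By the outcome, as a careful person would: the job done as asked, in the order asked, and still so for the second after the job is handed in, with the robot touching nothing.
It also fails if it takes over 67 s, if anything falls off the work surface, if the arm or the gripper's body presses on something with over 40 N, if the wrist force passes 120 N, or if a joint passes its speed limit or range.

## Robot

A 6-joint arm with a two-finger parallel gripper is mounted at the origin on the work surface. World frame = base frame: x ahead of the robot, y to its left, z up, the work surface at z = 0. Lengths are in m, angles in degrees, forces in N, time in s.
With the tool pointing down it reaches from about 0.425 to 0.95 m from the base axis. Payload 3.5 kg.
Tool frame: the origin (TCP) lies at the very end of the fingers, on their centre line; the grasp point (between the pads) lies 19 mm behind it; z points along the fingers, y is the line along which they close (so a half turn about z gives the same grasp; the last joint's range is limited). The gripper opens to 85 mm and grips with 20 to 120 N. Pads are 22 mm wide; open, the fingers measure 114 mm over their backs; the gripper's body (76 mm by 85 mm) begins 54 mm behind the grasp point. The pads swing forward as they close: fully open they stand 13 mm farther back than shut.
Start: joints at [-72.422, 16.404, 90.338, -0, 73.258, -8.594], TCP at [0.298, -0.606, 0.231] pointing down, gripper open.
Joint ranges: [-158.93, 158.93], [-51.34, 127.21], [12.03, 142.37], [-87.48, 267.48], [13.55, 161.25], [-162.69, 162.69]. Speed limits (degrees/s): [159.86, 159.86, 180, 180, 180, 180].

## Interface

Orientations are given as a 3x3 rotation matrix whose columns are the frame's x, y, z axes.
In Python, from rig import arm, cams, job gives the robot as it stands.
- The arm moves only by the shell command python3 -m jog 'ROWS' [OPENING] [FORCE]. ROWS is JSON, a list of rows, each a list of 6 numbers: the shift along the tool's x, y, z in mm, then the turn, a rotation vector about the tool's x, y, z in rad. A call has 1 to 8 rows; each row is the pose to reach, as a shift and turn from the pose commanded when the call began, along the tool's axes at that moment; what a row does not reach only later rows make up. A row lasts 1/8 s, in which the tool goes at most 62.5 mm and 10.7 degrees, less where a joint would pass 70% of its speed; a pose out of reach is approached as far as the arm can. A call with a gripper value outside its range is refused whole. OPENING is the opening, from 0 (shut) to 1 (fully open), set as the call begins (- or left out, the last holds). The fingers move at their own pace and stop on an object; FORCE is the grip in N (left out, the last holds). Time passes only in rows, so rows that repeat a pose let the fingers close. It gives the time, the measured TCP pose, the force, the opening and the grip force at its end, in the units of the state.
- arm.get_obs(): the state, without advancing time (a new reading comes with each control period).
- cams.grab_frame(name): name is "side" or "top"; returns a dict with "pixels" (480x640x3 uint8, blue, green, red), "camera_matrix" (3x3 intrinsics, pixels), "extrinsics" (4x4, takes a point from camera to world coordinates). Camera axes: x right, y down, z forward; pixel columns grow to the right and rows downward; lengths in m; the calibration is good to about 2 mm. A picture is of the moment at which its call begins. There is no depth.
- job.sign_off(): hands the job in; it is judged then, once.
The state is a dict: "t": time; "joint_pos": joint angles; "joint_velocities": joint speeds; "joint_torque": joint torques, N m; "ee_pos": TCP position; "eef_rot": TCP orientation; "contact_force": force on the tool from outside, world axes, zero at the start; "wrist_torque": the same for the moment, N m; "opening": finger opening in m; "grip_force": force on a finger pad.
Only numpy, scipy, OpenCV 4.12 (cv2) and the standard library are available. Lean on these libraries where they do the work, as an engineer would, in place of code of your own. Each camera call takes 0.05 s, during which the arm holds its last target. There are 200 camera calls.

## Working session

There is one attempt and no reset: what is moved stays moved. The work goes in short steps, Python scripts to look and compute and a shell command to move; the robot and the scene stay as the last step left them, time stands still between calls to the robot, and variables do not carry over. Pictures are saved under pics/ and viewed, at most 10 in all, crops included, and the job is handed in when it is done.

```bash
mkdir -p pics; ls
cat > h.py <<'E'
import numpy as np, cv2
from rig import arm, cams, job
def grab(n):
    f=cams.grab_frame(n); return f["pixels"].copy(),np.array(f["camera_matrix"]),np.array(f["extrinsics"])
def ray(K,T,u,v,z):
    d=T[:3,:3]@np.linalg.solve(K,[u,v,1.]); o=T[:3,3]; return o+d*(z-o[2])/d[2]
def proj(K,T,p):
    q=T[:3,:3].T@(np.array(p)-T[:3,3]); q=K@q; return q[:2]/q[2]
E
python3 - <<'E'
from h import *
for n in("top","side"):
    im,K,T=grab(n); cv2.imwrite(f"pics/{n}0.png",im); print(n,K.round(1).tolist(),T.round(3).tolist())
o=arm.get_obs(); print(o["t"],o["ee_pos"],np.round(o["eef_rot"],3).tolist(),o["opening"])
E
```

```text
pics
top [[481.7, 0.0, 322.4], [0.0, 481.7, 247.7], [0.0, 0.0, 1.0]] [[-0.023, -0.996, 0.09, 0.386], [-1.0, 0.024, 0.005, -0.026], [-0.008, -0.09, -0.996, 1.374], [0.0, 0.0, 0.0, 1.0]]
side [[565.8, 0.0, 319.0], [0.0, 565.8, 242.2], [0.0, 0.0, 1.0]] [[0.994, -0.079, 0.073, 0.414], [-0.105, -0.596, 0.796, -1.153], [-0.019, -0.799, -0.601, 0.982], [0.0, 0.0, 0.0, 1.0]]
0.1 [ 0.29756363 -0.60520631  0.23005841] [[0.897, 0.441, -0.001], [0.441, -0.897, 0.002], [0.0, -0.002, -1.0]] 0.08583881937462946
```

View pics/top0.png

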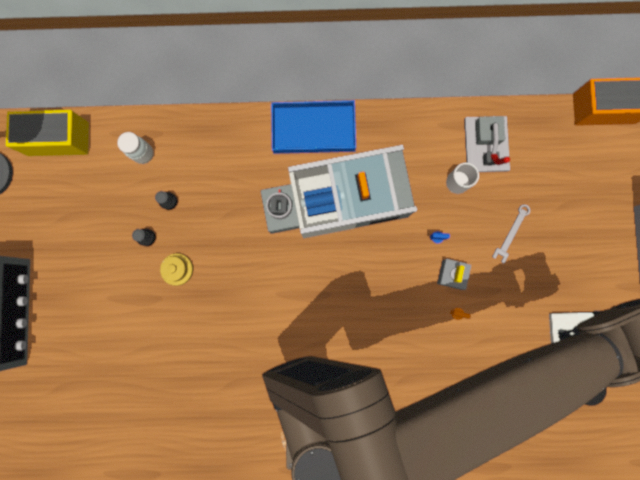

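View pics/side0.png

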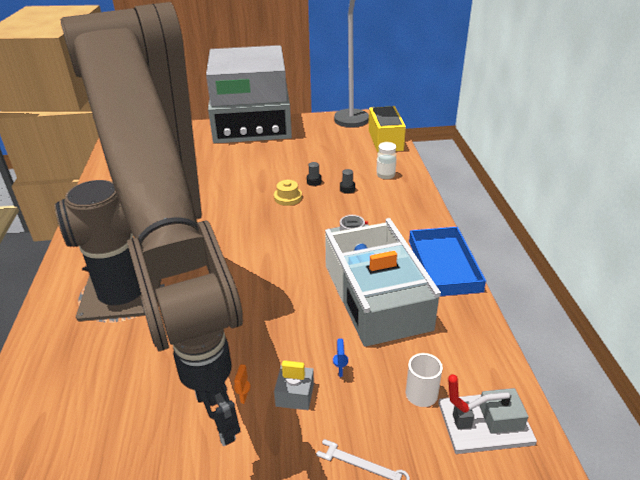

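The top view shows the chamber at about (350,190), the orange door grip at (363,185), the lock at (279,205) and the yellow key in its grey block at (460,272). There are three key candidates: yellow at (460,272), blue at (440,237) and orange at (460,314). The yellow one fits, because it has a yellow handle and stands in the grey block. I'll check it in an enlarged crop and take measurements.

```bash
cat > m.py <<'E'
from h import *
def mask(im,lo,hi,roi):
    h=cv2.cvtColor(im,cv2.COLOR_BGR2HSV); m=cv2.inRange(h,np.array(lo),np.array(hi)); z=np.zeros_like(m); x0,y0,x1,y1=roi; z[y0:y1,x0:x1]=m[y0:y1,x0:x1]
    return z
def blob(m,K,T,z,name):
    n,l,s,c=cv2.connectedComponentsWithStats(m); 
    if n<2: print(name,"none"); return
    i=1+s[1:,4].argmax(); v,u=np.where(l==i)
    P=np.array([ray(K,T,a,b,z)[:2] for a,b in zip(u,v)])
    r=cv2.minAreaRect((P*1000).astype(np.float32)); e,V=np.linalg.eigh(np.cov(P.T)); a=np.degrees(np.arctan2(V[1,1],V[0,1]))
    print(name,"px",c[i].round(1),s[i].tolist(),"mean",(P.mean(0)*1000).round(1),"rect",np.round(r[0],1),np.round(r[1],1),round(r[2],1),"axis",round(a,1))
E
python3 - <<'E'
from m import *
im,K,T=grab("top"); si,Ks,Ts=grab("side")
blob(mask(im,(20,150,120),(35,255,255),(440,250,480,300)),K,T,.1,"key")
blob(mask(im,(8,150,100),(19,255,255),(345,165,385,210)),K,T,.159,"grip")
blob(mask(im,(90,5,60),(130,90,140),(435,250,480,295)),K,T,.05,"stand")
blob(mask(si,(20,150,120),(35,255,255),(270,350,320,390)),Ks,Ts,.1,"keyS")
blob(mask(si,(8,150,100),(19,255,255),(360,240,410,285)),Ks,Ts,.159,"gripS")
blob(mask(im,(0,150,100),(6,255,255),(255,180,310,235)),K,T,.103,"red")
c=lambda i,x,y,w,h,f:cv2.resize(i[y:y+h,x:x+w],(w*f,h*f),interpolation=cv2.INTER_CUBIC)
a=np.hstack([c(im,430,225,56,50*2,5)[:500],c(im,255,180,50,100,5)]); b=np.hstack([c(im,260,180,52,50,5),c(im,435,250,52,50,5),c(si,265,345,52,50,5)])
d=np.hstack([c(im,270,140,156,100,5)[:,:780]]); d=d[:500]
b=cv2.resize(b,(780,250)); d=cv2.resize(d,(546,350)); d=cv2.copyMakeBorder(d,0,0,0,234,cv2.BORDER_CONSTANT)
cv2.imwrite("pics/c1.png",np.vstack([b,d]))
E
```

```text
key px [459.5 274.1] [455, 266, 9, 17, 101] mean [ 423.3 -378.7] rect [ 423.9 -378.7] [15.9 45. ] 74.7 axis 164.0
grip px [363.  185.1] [358, 172, 11, 27, 196] mean [ 655.1 -126.9] rect [ 655.1 -126.9] [68.8 19.1] 9.3 axis -171.4
stand px [451.  283.5] [450, 283, 3, 2, 4] mean [ 399.6 -368.1] rect [ 399.6 -368.1] [5.7 2. ] 43.0 axis 56.7
keyS px [292.7 369.3] [282, 360, 22, 20, 367] mean [ 423.6 -399.6] rect [ 422.8 -399.6] [50.1 42.6] 85.2 axis 125.6
gripS px [382.7 260.6] [369, 251, 28, 20, 414] mean [ 651.6 -153.9] rect [ 651.7 -153.2] [79.2 53.9] 9.7 axis -144.8
red none
```

View pics/c1.png

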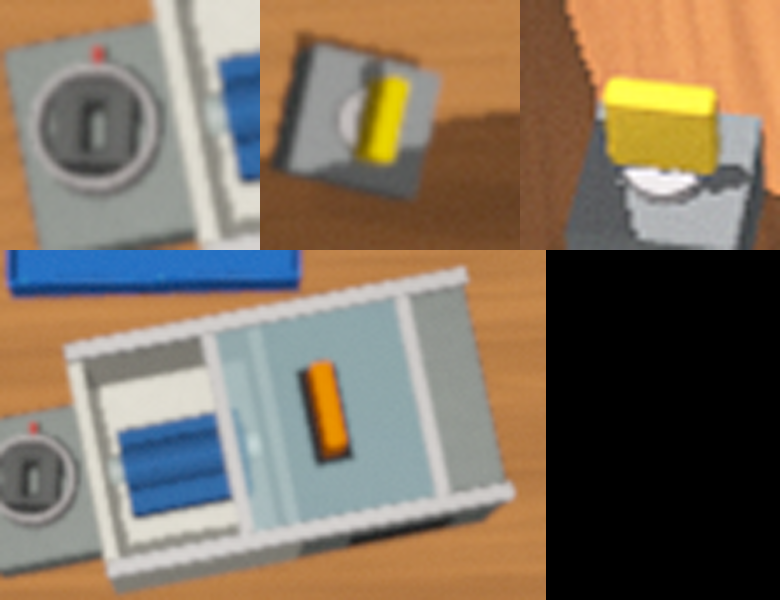

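The crop confirms the target: the yellow key stands in the grey block at (460,274), with its collar visible. The lock's red mark is at about (279.6,190), so the slot's x lies close to world +x. Next I'll measure the lock and work out the door approach.

```bash
cat >> m.py <<'E'
def go(x,y,z,yawy):
    "shift mm (tool axes), turn rad about tool z to bring tool y to yawy deg"
    o=arm.get_obs(); R=np.array(o["eef_rot"]); d=R.T@((np.array([x,y,z])-o["ee_pos"])*1000)
    c=np.degrees(np.arctan2(R[1,1],R[0,1])); t=-(yawy-c)
    print("t",o["t"],"shift",d.round(1),"turn",np.radians(t).round(3),"or",np.radians((t+180)%360-180).round(3),"yaw",c.round(2),"F",np.round(o["contact_force"],1),"pos",np.round(o["ee_pos"],4))
def lock():
    im,K,T=grab("top"); f=6
    x0,y0=255,180
    g=cv2.resize(im[y0:y0+50,x0:x0+52],None,fx=f,fy=f,interpolation=cv2.INTER_CUBIC)
    gr=cv2.cvtColor(g,cv2.COLOR_BGR2GRAY)
    up=lambda p:(p[0]+.5)/f-.5
    c=cv2.HoughCircles(gr,cv2.HOUGH_GRADIENT_ALT,1,20,param1=100,param2=.6,minRadius=50,maxRadius=90)
    if c is not None:
        for u,v,r in c[0]:
            U,V=(u+.5)/f-.5+x0,(v+.5)/f-.5+y0; print("circ",round(U,2),round(V,2),round(r/f,2),(ray(K,T,U,V,.102)*1000).round(1))
    h=im[y0:y0+50,x0:x0+52].astype(int); red=np.clip(h[:,:,2]-np.maximum(h[:,:,0],h[:,:,1])-25,0,None); red[25:]=0
    red[:, 40:]=0
    v,u=np.mgrid[0:50,0:52]; U,V=(red*u).sum()/red.sum()+x0,(red*v).sum()/red.sum()+y0
    print("red",U.round(2),V.round(2),(ray(K,T,U,V,.102)*1000).round(1))
    m=mask(cv2.resize(im,None,fx=f,fy=f,interpolation=cv2.INTER_CUBIC),(0,0,0),(180,255,95),(265*f,192*f,293*f,219*f))
    cs=max(cv2.findContours(m,cv2.RETR_EXTERNAL,cv2.CHAIN_APPROX_NONE)[0],key=cv2.contourArea); (a,b),r=cv2.minEnclosingCircle(cs)
    U,V=(a+.5)/f-.5,(b+.5)/f-.5; print("core",round(U,2),round(V,2),round(r/f,2),(ray(K,T,U,V,.102)*1000).round(1))
E
python3 - <<'E'
from m import *
lock(); go(.655,-.127,.20,99.3); go(.655,-.127,.132,99.3)
im,K,T=grab("top"); si,Ks,Ts=grab("side")
for p in [(.4235,-.3787,.1)]: print(proj(Ks,Ts,p), proj(Ks,Ts,(.655,-.127,.159)))
E
```

```text
circ 277.92 205.08 10.51 [618.9  97.5 102. ]
red 266.77 187.12 [668.5 126.8 102. ]
core 277.92 206.42 8.64 [615.3  97.6 102. ]
t 0.25 shift [ 531.8 -271.8   31. ] turn -2.847 or -2.847 yaw -63.83 F [0.  0.5 0.6] pos [ 0.2976 -0.6055  0.2306]
t 0.25 shift [ 531.8 -271.7   99. ] turn -2.847 or -2.847 yaw -63.83 F [0.  0.5 0.6] pos [ 0.2976 -0.6055  0.2306]
[291.96902477 361.31796846] [381.89120641 253.27614433]
```

```bash
python3 -m jog '[[532,-272,20,0,0,-2.85],[532,-272,20,0,0,-2.85],[532,-272,20,0,0,-2.85],[532,-272,20,0,0,-2.85],[532,-272,20,0,0,-2.85],[532,-272,20,0,0,-2.85],[532,-272,20,0,0,-2.85],[532,-272,20,0,0,-2.85]]' 1 40; python3 -c "
from m import *
go(.655,-.127,.2,99.3)"
```

```text
t: 1.35
ee_pos: [0.5978, -0.2036, 0.2149]
eef_rot: [[-0.382, 0.924, 0.001], [0.924, 0.382, -0.0], [-0.001, 0.0, -1.0]]
contact_force: [0.2, -0.5, 0.8]
opening: 0.0857
grip_force: 0.0
t 1.35 shift [48.9 82.1 14.9] turn -1.341 or -1.341 yaw 22.47 F [ 0.2 -0.5  0.8] pos [ 0.5978 -0.2036  0.2149]
```

```bash
python3 -m jog '[[49,82,15,0,0,-1.34],[49,82,15,0,0,-1.34],[49,82,15,0,0,-1.34],[49,82,15,0,0,-1.34],[49,82,15,0,0,-1.34],[49,82,15,0,0,-1.34],[49,82,15,0,0,-1.34],[49,82,15,0,0,-1.34]]'; python3 -c "
from m import *
go(.655,-.127,.132,99.3)"
```

```text
t: 2.35
ee_pos: [0.6542, -0.1291, 0.1996]
eef_rot: [[-0.988, -0.154, -0.0], [-0.154, 0.988, 0.0], [0.0, 0.0, -1.0]]
contact_force: [0.2, 0.7, 0.0]
opening: 0.0852
grip_force: 0.0
t 2.35 shift [-1.1  1.9 67.6] turn -0.008 or -0.008 yaw 98.86 F [0.2 0.7 0. ] pos [ 0.6542 -0.1291  0.1996]
```

```bash
python3 -m jog '[[0,2,25,0,0,0],[0,2,50,0,0,0],[0,2,66,0,0,0],[0,2,67,0,0,0],[0,2,67,0,0,0]]' && python3 -m jog '[[0,0,0,0,0,0],[0,0,0,0,0,0],[0,0,0,0,0,0],[0,0,0,0,0,0],[0,0,0,0,0,0],[0,0,0,0,0,0]]' 0.1 40
```

```text
t: 2.98
ee_pos: [0.6545, -0.1273, 0.1336]
eef_rot: [[-0.988, -0.154, 0.001], [-0.154, 0.988, -0.0], [-0.001, -0.001, -1.0]]
contact_force: [-0.4, 0.1, 0.2]
opening: 0.0854
grip_force: 0.0
t: 3.72
ee_pos: [0.6541, -0.1275, 0.1331]
eef_rot: [[-0.988, -0.156, 0.0], [-0.156, 0.988, -0.001], [-0.0, -0.001, -1.0]]
contact_force: [-1.2, -1.7, 2.1]
opening: 0.0152
grip_force: 40.5
```

```bash
python3 -m jog '[[0,4,0,0,0,0],[0,11,0,0,0,0],[0,18,0,0,0,0],[0,25,0,0,0,0],[0,32,0,0,0,0],[0,39,0,0,0,0],[0,46,0,0,0,0],[0,50,0,0,0,0]]'
python3 - <<'E'
from m import *
im,K,T=grab("top"); cv2.imwrite("pics/d1.png",cv2.resize(im[140:250,255:425],None,fx=4,fy=4,interpolation=cv2.INTER_CUBIC)); go(.655,-.127,.132,99.3)
E
```

```text
t: 4.72
ee_pos: [0.6454, -0.0771, 0.133]
eef_rot: [[-0.988, -0.155, -0.002], [-0.155, 0.988, -0.0], [0.002, -0.0, -1.0]]
contact_force: [-5.6, -2.7, 6.9]
opening: 0.0151
grip_force: 41.1
t 4.775 shift [ -1.7 -51.3   1. ] turn -0.006 or -0.006 yaw 98.95 F [-5.6 -1.4  6. ] pos [ 0.6453 -0.0766  0.133 ]
```

View pics/d1.png

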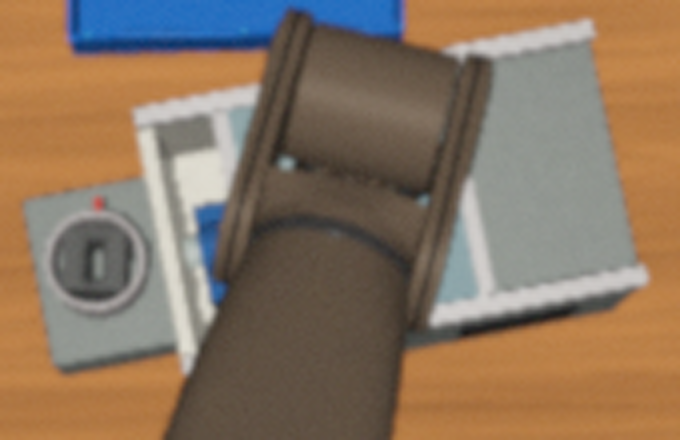

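The door's leading edge is at crop (222,130) and the end wall is at about (150,130), so roughly 35–50 mm remain. I'll go on more slowly.

```bash
python3 -m jog '[[0.3,4,0,0,0,0],[0.5,9,0,0,0,0],[0.6,14,0,0,0,0],[0.7,18,0,0,0,0],[0.7,21,0,0,0,0],[0.8,24,0,0,0,0],[0.8,26.5,0,0,0,0],[0.8,29,0,0,0,0]]';  python3 -m jog '[[0,2,0,0,0,0],[0,4,0,0,0,0],[0,6,0,0,0,0],[0,8,0,0,0,0]]'
```

```text
t: 5.78
ee_pos: [0.6405, -0.0487, 0.133]
eef_rot: [[-0.988, -0.155, -0.001], [-0.155, 0.988, -0.0], [0.001, -0.0, -1.0]]
contact_force: [-3.5, -2.2, 5.7]
opening: 0.0152
grip_force: 41.1
t: 6.28
ee_pos: [0.6392, -0.0408, 0.133]
eef_rot: [[-0.988, -0.155, -0.001], [-0.155, 0.988, -0.0], [0.001, -0.0, -1.0]]
contact_force: [-3.9, -2.8, 5.4]
opening: 0.0156
grip_force: 41.1
```

```bash
for i in 1; do python3 -m jog '[[0,2,0,0,0,0],[0,4,0,0,0,0],[0,6,0,0,0,0],[0,8,0,0,0,0]]'|grep -E "ee_pos|force"; done; python3 -m jog '[[0,2,0,0,0,0],[0,4,0,0,0,0],[0,6,0,0,0,0]]'|grep -E "t:|ee_pos|force"
```

```text
ee_pos: [0.6378, -0.0329, 0.133]
contact_force: [-4.7, -3.1, 5.5]
grip_force: 41.1
t: 7.15
ee_pos: [0.6368, -0.027, 0.133]
eef_rot: [[-0.988, -0.155, -0.002], [-0.155, 0.988, -0.0], [0.002, 0.0, -1.0]]
contact_force: [-4.5, -3.1, 5.9]
grip_force: 41.1
```

```bash
python3 -m jog '[[0,2,0,0,0,0],[0,4,0,0,0,0],[0,6,0,0,0,0]]'|grep -E "t:|ee_pos|force";  python3 -m jog '[[0,2,0,0,0,0],[0,4,0,0,0,0],[0,6,0,0,0,0]]'|grep -E "t:|ee_pos|force"
```

```text
t: 7.52
ee_pos: [0.636, -0.0221, 0.1331]
eef_rot: [[-0.988, -0.156, -0.002], [-0.156, 0.988, -0.003], [0.002, -0.002, -1.0]]
contact_force: [-3.5, -10.2, 4.7]
grip_force: 41.0
t: 7.9
ee_pos: [0.636, -0.022, 0.1331]
eef_rot: [[-0.988, -0.156, 0.001], [-0.156, 0.988, -0.013], [0.001, -0.013, -1.0]]
contact_force: [-1.9, -24.9, 1.8]
grip_force: 42.8
```

The door has hit its end stop: the position froze and the force rose. I'll relax, release and lift.

```bash
python3 -m jog '[[0,-3,0,0,0,0],[0,-6,0,0,0,0],[0,-6,0,0,0,0]]'|grep -E "t:|ee_pos|force"; python3 -m jog '[[0,0,0,0,0,0],[0,0,0,0,0,0],[0,0,0,0,0,0],[0,0,-20,0,0,0],[0,0,-60,0,0,0],[0,0,-67,0,0,0],[0,0,-67,0,0,0]]' 1; python3 -c "
from m import *
go(.4235,-.3787,.2,74.7)"
```

```text
t: 8.28
ee_pos: [0.636, -0.0221, 0.133]
eef_rot: [[-0.988, -0.155, -0.002], [-0.155, 0.988, -0.001], [0.002, -0.001, -1.0]]
contact_force: [-3.9, -5.5, 5.6]
grip_force: 41.2
t: 9.15
ee_pos: [0.6371, -0.0215, 0.2009]
eef_rot: [[-0.988, -0.155, 0.002], [-0.155, 0.988, -0.0], [-0.002, -0.001, -1.0]]
contact_force: [0.2, -0.6, -0.1]
opening: 0.0858
grip_force: 0.0
t 9.15 shift [ 266.2 -319.9    0.6] turn 0.422 or 0.422 yaw 98.89 F [ 0.2 -0.6 -0.1] pos [ 0.6371 -0.0215  0.2009]
```

```bash
python3 -m jog '[[266,-320,0,0,0,0.42],[266,-320,0,0,0,0.42],[266,-320,0,0,0,0.42],[266,-320,0,0,0,0.42],[266,-320,0,0,0,0.42],[266,-320,0,0,0,0.42],[266,-320,0,0,0,0.42],[266,-320,0,0,0,0.42]]' >/dev/null
python3 - <<'E'
from m import *
lock(); im,K,T=grab("top"); cv2.imwrite("pics/l1.png",cv2.resize(im[150:240,255:385],None,fx=6,fy=6,interpolation=cv2.INTER_CUBIC)); 
blob(mask(im,(8,150,100),(19,255,255),(300,165,385,230)),K,T,.159,"grip")
go(.4235,-.3787,.066,74.7)
E
```

```text
circ 277.42 204.75 10.5 [619.8  98.8 102. ]
circ 277.42 204.75 12.78 [619.8  98.8 102. ]
red 266.29 187.26 [668.1 128.  102. ]
core 277.84 206.7 8.36 [614.5  97.8 102. ]
grip px [322.  193.1] [317, 180, 11, 27, 197] mean [636.9 -21.5] rect [636.9 -21.6] [68.7 19.6] 9.8 axis -171.1
t 10.25 shift [ -1.1  -0.6 132.1] turn 0.001 or 0.001 yaw 74.77 F [ 0.8  0.4 -0.1] pos [ 0.4227 -0.3781  0.1981]
```

View pics/l1.png

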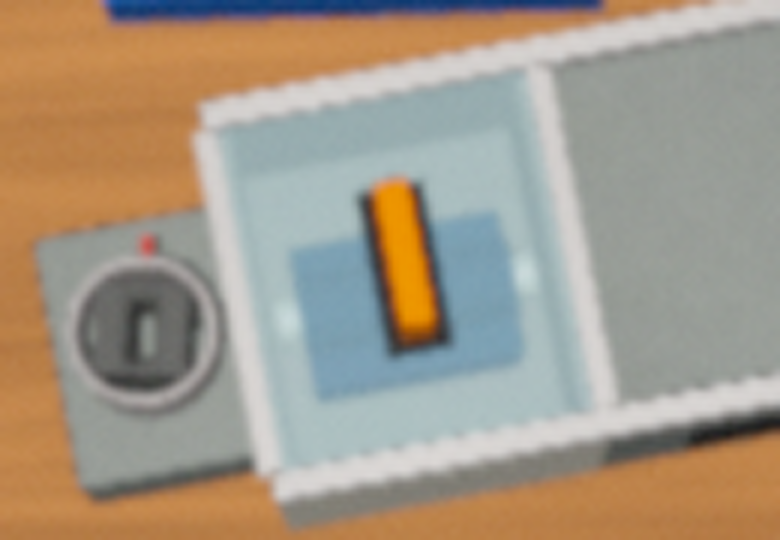

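The door is shut: its grip is at crop (405,260) and the plate covers the well. The lock ring is centred at about (145,328) in the crop, with the red mark at (149,244). I'll grasp the key, then refine the lock position in both views.

```bash
python3 -m jog '[[-1,0,40,0,0,0],[-1,-0.5,85,0,0,0],[-1,-0.5,118,0,0,0],[-1,-0.5,130,0,0,0],[-1,-0.5,132,0,0,0],[-1,-0.5,132,0,0,0]]' && python3 -m jog '[[0,0,0,0,0,0],[0,0,0,0,0,0],[0,0,0,0,0,0],[0,0,0,0,0,0],[0,0,0,0,0,0],[0,0,0,0,0,0]]' 0.1 70
python3 - <<'E'
from m import *
f=6
out=[]
for n,(x0,y0,w,h) in {"top":(255,180,52,50),"side":(325,205,52,40)}.items():
    im,K,T=grab(n)
    g=cv2.resize(im[y0:y0+h,x0:x0+w],None,fx=f,fy=f,interpolation=cv2.INTER_CUBIC); out.append(cv2.copyMakeBorder(g,0,300-h*f,0,0,cv2.BORDER_CONSTANT))
    gr=cv2.cvtColor(g,cv2.COLOR_BGR2GRAY)
    for th in (70,85,100,115):
        m=(gr<th).astype(np.uint8); cs,hh=cv2.findContours(m,cv2.RETR_CCOMP,cv2.CHAIN_APPROX_NONE)
        for c in cs:
            a=cv2.contourArea(c)
            if a<200 or len(c)<6: continue
            x,y,ww,h2=cv2.boundingRect(c)
            if x<=0 or y<=0 or x+ww>=w*f or y+h2>=h*f: continue
            (u,v),ax,an=cv2.fitEllipse(cv2.convexHull(c)) if len(cv2.convexHull(c))>5 else ((0,0),(0,0),0)
            U,V=(u+.5)/f-.5+x0,(v+.5)/f-.5+y0
            print(n,th,"area",a,"ax",np.round(ax,1),"px",round(U,2),round(V,2),(ray(K,T,U,V,.102)*1000).round(1)[:2],"an",round(an))
cv2.imwrite("pics/l2.png",np.hstack(out))
E
```

```text
t: 11.0
ee_pos: [0.4251, -0.3801, 0.0691]
eef_rot: [[-0.965, 0.261, 0.002], [0.261, 0.965, -0.002], [-0.002, -0.001, -1.0]]
contact_force: [-0.3, -0.6, -0.1]
opening: 0.0855
grip_force: 0.0
t: 11.75
ee_pos: [0.4243, -0.3798, 0.068]
eef_rot: [[-0.965, 0.262, 0.0], [0.262, 0.965, -0.001], [-0.001, -0.0, -1.0]]
contact_force: [0.0, 0.0, 2.1]
opening: 0.0131
grip_force: 68.5
top 70 area 295.5 ax [ 9.7 57.2] px 277.67 213.07 [597.3  98.5] an 92
top 70 area 436.0 ax [30.6 59.3] px 277.91 204.68 [620.   97.5] an 6
top 85 area 708.0 ax [15.6 66.9] px 277.62 212.9 [597.8  98.6] an 92
top 85 area 372.0 ax [11.9 60.2] px 286.32 204.84 [619.  75.] an 4
top 85 area 1081.0 ax [36.2 72.1] px 277.78 204.36 [620.9  97.9] an 10
top 100 area 292.5 ax [19.3 61.7] px 269.91 204.22 [621.8 118.9] an 5
top 100 area 907.5 ax [19.4 80.7] px 286.0 204.41 [620.2  75.9] an 2
top 100 area 4230.5 ax [113.5 118.8] px 278.02 204.95 [619.2  97.2] an 15
top 115 area 230.5 ax [15.2 56.5] px 287.56 213.44 [595.7  72.1] an 41
top 115 area 11625.0 ax [122.3 125.2] px 278.08 204.75 [619.8  97.1] an 57
top 115 area 550.5 ax [19.7 40.7] px 279.41 205.73 [617.   93.6] an 1
side 85 area 544.0 ax [12.8 68. ] px 351.81 221.39 [618.1  92.5] an 90
side 100 area 873.5 ax [18.8 73.7] px 351.64 221.35 [617.7  92.7] an 90
side 115 area 260.5 ax [17.2 39. ] px 356.22 217.74 [632.7 108.1] an 108
side 115 area 2392.5 ax [ 55.1 105.6] px 350.0 220.79 [613.7  96. ] an 83
```

View pics/l2.png

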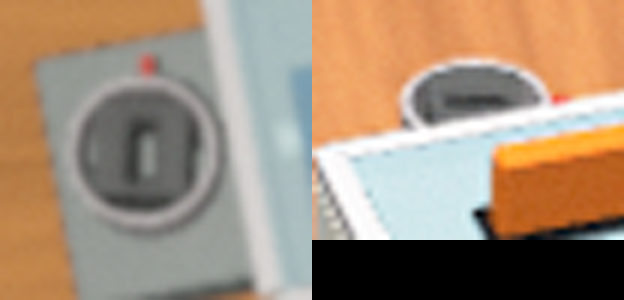

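The slot mouth is clear in the top crop at about (140,150), which is px (278,204.6), or world ≈(620,97). The red mark shows in both views, at top (279.3,190.4) and side (365.6,221.1). I'll lift the key and cross-check the cameras with that mark.

```bash
python3 -m jog '[[0,0,-15,0,0,0],[0,0,-40,0,0,0],[0,0,-80,0,0,0],[0,0,-112,0,0,0],[0,0,-122,0,0,0],[0,0,-122,0,0,0]]'
python3 - <<'E'
from m import *
im,K,T=grab("top"); si,Ks,Ts=grab("side")
for z in(.09,.1,.103): print(z,(ray(K,T,279.3,190.4,z)*1000).round(1),(ray(Ks,Ts,365.6,221.1,z)*1000).round(1),"ringtop S",(ray(Ks,Ts,351.9,214.8,z)*1000).round(1))
P=[k@np.linalg.inv(t)[:3] for k,t in((K,T),(Ks,Ts))]
q=cv2.triangulatePoints(P[0],P[1],np.array([[279.3],[190.4]]),np.array([[365.6],[221.1]])); print("red tri",(q[:3]/q[3]).ravel()*1000)
blob(mask(im,(20,150,120),(35,255,255),(400,200,500,310)),K,T,.22,"key")
go(.619,.097,.20,89)
E
```

```text
t: 12.6
ee_pos: [0.4241, -0.3793, 0.1897]
eef_rot: [[-0.965, 0.262, 0.0], [0.262, 0.965, 0.0], [-0.0, 0.0, -1.0]]
contact_force: [0.7, 0.4, -1.3]
opening: 0.0131
grip_force: 69.1
0.09 [661.2  94.3  90. ] [658.6 105.8  90. ] ringtop S [626.  141.3  90. ]
0.1 [659.1  93.4 100. ] [655.9  91.7 100. ] ringtop S [623.6 126.8 100. ]
0.103 [658.5  93.1 103. ] [655.1  87.5 103. ] ringtop S [622.9 122.4 103. ]
red tri [657.53137208  93.57676243  98.88829918]
key none
t 12.7 shift [-64.3 510.2 -11.3] turn -0.247 or -0.247 yaw 74.83 F [ 0.1 -0.  -1.5] pos [ 0.4234 -0.3785  0.1877]
```

```bash
python3 -m jog '[[0,0,-46,0,0,-0.06],[-10,80,-47,0,0,-0.12],[-20,135,-47,0,0,-0.18],[-27,190,-47,0,0,-0.18],[-34,250,-47,0,0,-0.18],[-42,310,-47,0,0,-0.18],[-50,370,-47,0,0,-0.18],[-57,430,-47,0,0,-0.18]]'|grep -E "t:|ee_pos"; python3 -c "
from m import *
go(.619,.097,.235,85.5)"
```

```text
t: 13.7
ee_pos: [0.5912, 0.0227, 0.2343]
eef_rot: [[-0.996, 0.085, -0.004], [0.085, 0.996, 0.0], [0.004, 0.0, -1.0]]
t 13.7 shift [-21.4  76.4  -0.8] turn -0.006 or -0.006 yaw 85.15 F [ 0.5  0.2 -1.1] pos [0.5912 0.0227 0.2343]
```

```bash
python3 -m jog '[[-10,40,0,0,0,0],[-18,68,0,0,0,0],[-21,76,0,0,0,0],[-21,76.5,10,0,0,0],[-21,76.5,30,0,0,0],[-21,76.5,50,0,0,0],[-21,76.5,60,0,0,0],[-21,76.5,60,0,0,0]]'|grep -E "t:|ee_pos"
python3 - <<'E'
from m import *
go(.619,.097,.175,85.5)
si,Ks,Ts=grab("side"); im,K,T=grab("top")
blob(mask(si,(20,150,120),(35,255,255),(300,130,420,250)),Ks,Ts,.19,"keyS")
blob(mask(im,(20,150,120),(35,255,255),(240,150,320,250)),K,T,.19,"keyT")
a=cv2.resize(si[150:240,310:400],(540,540),interpolation=cv2.INTER_CUBIC); b=cv2.resize(im[180:230,255:303],(260,260)); b=cv2.copyMakeBorder(b,0,280,0,0,cv2.BORDER_CONSTANT)
cv2.imwrite("pics/k1.png",np.hstack([a,b]))
e=np.array(arm.get_obs()["ee_pos"]); 
for n,dz in(("tip",-.058),("collar",-.014),("gripbot",-.010)): print(n,proj(Ks,Ts,e+[0,0,dz]).round(1))
E
```

```text
t: 14.7
ee_pos: [0.6182, 0.0946, 0.1748]
eef_rot: [[-0.996, 0.085, -0.003], [0.085, 0.996, 0.0], [0.003, -0.0, -1.0]]
t 14.7 shift [-0.6  2.4 -0.2] turn -0.007 or -0.007 yaw 85.11 F [ 1.4  0.2 -1.7] pos [0.6182 0.0946 0.1748]
keyS px [388.5 137.5] [369, 130, 36, 22, 512] mean [777.3 398.4] rect [771.1 380.5] [139.6 109.7] 81.6 axis 103.3
keyT none
tip [352.3 215.7]
collar [352.5 201.9]
gripbot [352.5 200.7]
```

View pics/k1.png

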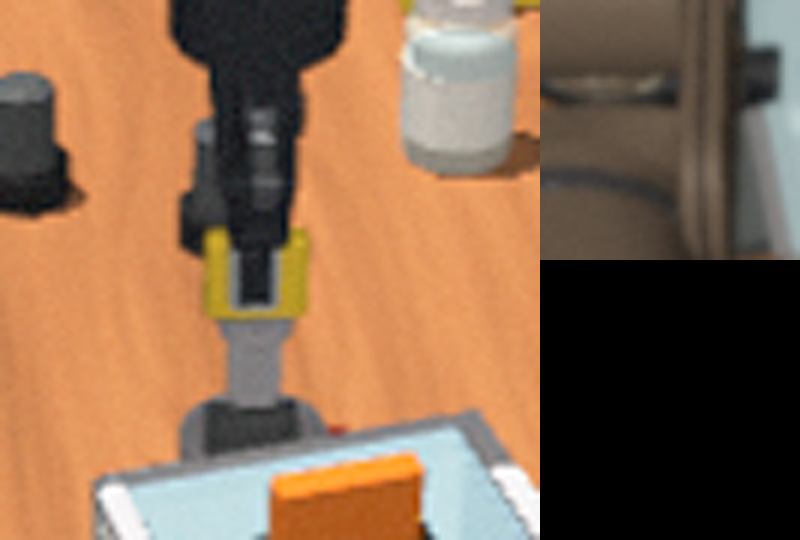

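The side view shows the key held upright: the blade tip is at crop (255,400) and the lock ring is centred at x≈253.5, so they line up in x. I'll descend slowly while watching the force.

```bash
python3 -m jog '[[0,2,0,0,0,0],[0,2,4,0,0,0],[0,2,8,0,0,0],[0,2,11,0,0,0],[0,2,14,0,0,0],[0,2,17,0,0,0],[0,2,19,0,0,0],[0,2,21,0,0,0]]'|grep -E "t:|ee_pos|force"; python3 -c "
from m import *
go(.6185,.097,.121,85.5)"
```

```text
t: 15.8
ee_pos: [0.6193, 0.097, 0.1555]
eef_rot: [[-0.996, 0.085, 0.0], [0.085, 0.996, -0.0], [-0.0, 0.0, -1.0]]
contact_force: [0.0, -0.4, -1.1]
grip_force: 69.1
t 15.8 shift [ 0.8 -0.  34.5] turn -0.006 or -0.006 yaw 85.14 F [ 0.  -0.4 -1.1] pos [0.6193 0.097  0.1555]
```

```bash
python3 -m jog '[[0,0,3,0,0,0],[0,0,6,0,0,0],[0,0,9,0,0,0],[0,0,11,0,0,0]]'|grep -E "t:|ee_pos|_force"; python3 -c "
from m import *
print(arm.get_obs()['wrist_torque'])"
```

```text
t: 16.3
ee_pos: [0.6191, 0.097, 0.1443]
eef_rot: [[-0.996, 0.085, -0.0], [0.085, 0.996, -0.0], [0.0, -0.0, -1.0]]
contact_force: [-0.2, 0.0, -1.7]
grip_force: 69.1
[-0.0261286  -0.03514742  0.00731588]
```

Nearly free of force and in the slot, so I'll go on to seating.

```bash
python3 -m jog '[[0,0,4,0,0,0],[0,0,8,0,0,0],[0,0,12,0,0,0],[0,0,15,0,0,0],[0,0,18,0,0,0],[0,0,20,0,0,0]]'|grep -E "t:|ee_pos|_force"; python3 -m jog '[[0,0,2,0,0,0],[0,0,4,0,0,0],[0,0,6,0,0,0],[0,0,7,0,0,0]]'|grep -E "t:|ee_pos|_force"
```

```text
t: 17.05
ee_pos: [0.6192, 0.097, 0.1244]
eef_rot: [[-0.996, 0.085, -0.0], [0.085, 0.996, 0.0], [0.0, -0.0, -1.0]]
contact_force: [0.4, 0.6, -0.7]
grip_force: 69.1
t: 17.55
ee_pos: [0.6195, 0.097, 0.1204]
eef_rot: [[-0.996, 0.084, -0.0], [0.084, 0.996, -0.0], [0.0, -0.0, -1.0]]
contact_force: [-6.0, -0.3, 11.2]
grip_force: 70.8
```

```bash
python3 -m jog '[[0,0,-1.5,0,0,0.05],[0,0,-1.5,0,0,0.15],[0,0,-1.5,0,0,0.25],[0,0,-1.5,0,0,0.35],[0,0,-1.5,0,0,0.45],[0,0,-1.5,0,0,0.55]]'|grep -E "t:|ee_pos|_force"; python3 -c "
from m import *
print(np.round(arm.get_obs()['wrist_torque'],2)); go(.6195,.097,.1204,22.4)"
```

```text
t: 18.3
ee_pos: [0.6201, 0.0974, 0.1205]
eef_rot: [[-0.804, 0.595, 0.003], [0.595, 0.804, 0.001], [-0.002, 0.002, -1.0]]
contact_force: [-0.8, 1.4, 1.3]
grip_force: 69.7
[0.28 0.07 0.04]
t 18.3 shift [ 0.3 -0.7  0.1] turn 0.542 or 0.542 yaw 53.47 F [-0.8  1.4  1.3] pos [0.6201 0.0974 0.1205]
```

```bash
python3 -m jog '[[0,0,0.3,0,0,0.1],[0,0,0.3,0,0,0.2],[0,0,0.3,0,0,0.3],[0,0,0.3,0,0,0.38],[0,0,0.3,0,0,0.44],[0,0,0.3,0,0,0.49]]'|grep -E "t:|ee_pos|_force"; python3 -c "
from m import *
print(np.round(arm.get_obs()['wrist_torque'],2)); go(.6195,.097,.1204,22.4)"; python3 -m jog '[[0,0,0,0,0,0.03],[0,0,0,0,0,0.06],[0,0,0,0,0,0.09],[0,0,0,0,0,0.12]]'|grep -E "t:|ee_pos|_force"; python3 -c "
from m import *
print(np.round(arm.get_obs()['wrist_torque'],2)); go(.6195,.097,.1204,22.4)"
```

```text
t: 19.05
ee_pos: [0.6204, 0.0976, 0.1205]
eef_rot: [[-0.43, 0.903, 0.003], [0.903, 0.43, 0.001], [-0.001, 0.003, -1.0]]
contact_force: [-0.2, 1.6, 2.8]
grip_force: 69.7
[0.3  0.09 0.11]
t 19.05 shift [-0.1 -1.1  0.1] turn 0.054 or 0.054 yaw 25.48 F [-0.2  1.6  2.8] pos [0.6204 0.0976 0.1205]
t: 19.55
ee_pos: [0.6205, 0.0976, 0.1205]
eef_rot: [[-0.319, 0.948, 0.003], [0.948, 0.319, 0.001], [-0.0, 0.004, -1.0]]
contact_force: [0.2, 3.3, 5.2]
grip_force: 70.2
[0.41 0.02 0.08]
t 19.55 shift [-0.2 -1.1  0.1] turn -0.066 or -0.066 yaw 18.6 F [0.2 3.3 5.2] pos [0.6205 0.0976 0.1205]
```

```bash
python3 -m jog '[[0,0,0,0,0,0.03],[0,0,0,0,0,0.06],[0,0,0,0,0,0.09],[0,0,0,0,0,0.12]]'|grep -E "t:|ee_pos|_force"; python3 -c "
from m import *
print(np.round(arm.get_obs()['wrist_torque'],2)); go(.6195,.097,.1204,22.4)"
```

```text
t: 20.05
ee_pos: [0.6205, 0.0975, 0.1205]
eef_rot: [[-0.207, 0.978, 0.004], [0.978, 0.207, 0.0], [-0.001, 0.004, -1.0]]
contact_force: [1.0, 2.0, 5.4]
grip_force: 71.1
[ 0.53 -0.1   0.95]
t 20.05 shift [-0.3 -1.1  0. ] turn -0.183 or -0.183 yaw 11.92 F [1.  2.  5.4] pos [0.6205 0.0975 0.1205]
```

```bash
python3 -m jog '[[0,0,0,0,0,0.03],[0,0,0,0,0,0.06],[0,0,0,0,0,0.06]]'|grep -E "t:|ee_pos|_force"
python3 - <<'E'
from m import *
print(np.round(arm.get_obs()['wrist_torque'],2)); go(.6195,.097,.1204,22.4)
si,Ks,Ts=grab("side"); im,K,T=grab("top")
a=cv2.resize(si[170:250,310:400],(540,480),interpolation=cv2.INTER_CUBIC); b=cv2.resize(im[180:230,255:303],(250,260)); b=cv2.copyMakeBorder(b,0,220,0,0,cv2.BORDER_CONSTANT)
cv2.imwrite("pics/k2.png",np.hstack([a,b]))
E
```

```text
t: 20.42
ee_pos: [0.6206, 0.0975, 0.1205]
eef_rot: [[-0.154, 0.988, 0.004], [0.988, 0.154, -0.001], [-0.002, 0.004, -1.0]]
contact_force: [0.4, 3.8, 5.5]
grip_force: 82.4
[ 0.56 -0.05  1.81]
t 20.425 shift [-0.4 -1.1  0.1] turn -0.236 or -0.236 yaw 8.88 F [0.4 3.8 5.5] pos [0.6206 0.0975 0.1205]
```

View pics/k2.png

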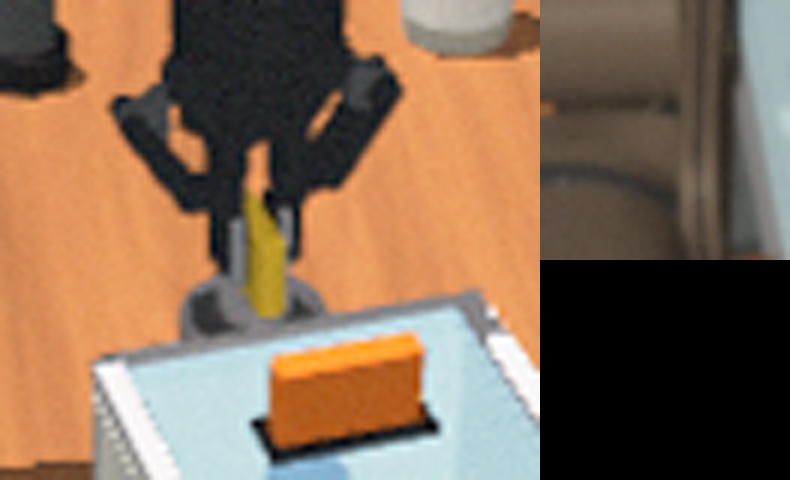

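The key is seated: its yellow handle is at (265,270) with the collar on the barrel, and the door is still shut. Torque is rising, so this looks like the stop. I'll push once more to confirm.

```bash
python3 -m jog '[[0,0,0,0,0,0.03],[0,0,0,0,0,0.06],[0,0,0,0,0,0.06]]' - 100|grep -E "t:|_force|open"
python3 - <<'E'
from m import *
print(np.round(arm.get_obs()['wrist_torque'],2)); go(.6195,.097,.1204,22.4)
E
```

```text
t: 20.9
eef_rot: [[-0.1, 0.995, 0.004], [0.995, 0.1, -0.002], [-0.003, 0.004, -1.0]]
contact_force: [1.7, 2.5, 6.3]
opening: 0.0127
grip_force: 114.4
[0.75 0.02 2.69]
t 20.9 shift [-0.6 -1.1  0.2] turn -0.291 or -0.291 yaw 5.72 F [1.7 2.5 6.3] pos [0.6205 0.0977 0.1206]
```

The torque rises linearly with angle, so it is at the stop. I'll unwind the elastic preload, release and lift away.

```bash
python3 -m jog '[[0,0,0,0,0,-0.05],[0,0,0,0,0,-0.1],[0,0,0,0,0,-0.13],[0,0,0,0,0,-0.13]]' - 60|grep -E "t:|_force|open"
python3 - <<'E'
from m import *
print(np.round(arm.get_obs()['wrist_torque'],2)); go(.6195,.097,.1204,22.4)
E
python3 -m jog '[[0,0,0,0,0,0],[0,0,0,0,0,0],[0,0,0,0,0,0],[0,0,0,0,0,0],[0,0,-15,0,0,0],[0,0,-45,0,0,0],[0,0,-95,0,0,0],[0,0,-140,0,0,0]]' 1|grep -E "t:|ee_pos|_force|open"; python3 -c "
from m import *
go(.42,-.1,.26,10)"
```

```text
t: 21.4
eef_rot: [[-0.216, 0.976, 0.004], [0.976, 0.216, 0.001], [0.0, 0.004, -1.0]]
contact_force: [0.3, 3.7, 6.1]
opening: 0.0126
grip_force: 89.9
[0.54 0.03 0.44]
t 21.4 shift [-0.5 -1.1  0.1] turn -0.173 or -0.173 yaw 12.47 F [0.3 3.7 6.1] pos [0.6205 0.0977 0.1205]
t: 22.4
ee_pos: [0.6194, 0.097, 0.2618]
eef_rot: [[-0.214, 0.977, 0.002], [0.977, 0.214, -0.0], [-0.0, 0.002, -1.0]]
contact_force: [0.7, 0.0, 0.7]
opening: 0.0854
grip_force: 0.0
t 22.4 shift [-149.7 -237.     1.5] turn 0.041 or 0.041 yaw 12.37 F [0.7 0.  0.7] pos [0.6194 0.097  0.2618]
```

Next I'll move clear of the view and check.

```bash
python3 -m jog '[[-30,-50,-15,0,0,0],[-60,-100,-15,0,0,0],[-95,-150,-15,0,0,0],[-120,-200,-15,0,0,0],[-150,-237,-15,0,0,0],[-150,-237,-15,0,0,0],[-150,-237,-15,0,0,0]]'|grep -E "t:|ee_pos"
python3 - <<'E'
from m import *
si,Ks,Ts=grab("side"); im,K,T=grab("top")
blob(mask(im,(20,130,90),(35,255,255),(250,180,310,240)),K,T,.153,"key")
blob(mask(im,(8,150,100),(19,255,255),(300,165,385,230)),K,T,.159,"grip")
a=cv2.resize(si[170:240,310:400],(450,350),interpolation=cv2.INTER_CUBIC); b=cv2.resize(im[170:240,250:320],(350,350),interpolation=cv2.INTER_CUBIC)
cv2.imwrite("pics/f1.png",np.hstack([a,b]))
E
```

```text
t: 23.28
ee_pos: [0.4202, -0.1003, 0.2748]
eef_rot: [[-0.214, 0.977, 0.002], [0.977, 0.214, -0.0], [-0.001, 0.002, -1.0]]
key px [276.9 201.7] [268, 197, 19, 11, 132] mean [618.4  95.1] rect [618.9  95.2] [19.9 47.2] 15.9 axis 104.8
grip px [322. 193.] [317, 180, 11, 27, 196] mean [637.1 -21.4] rect [637.1 -21.6] [68.2 19.6] 9.8 axis -171.1
```

View pics/f1.png

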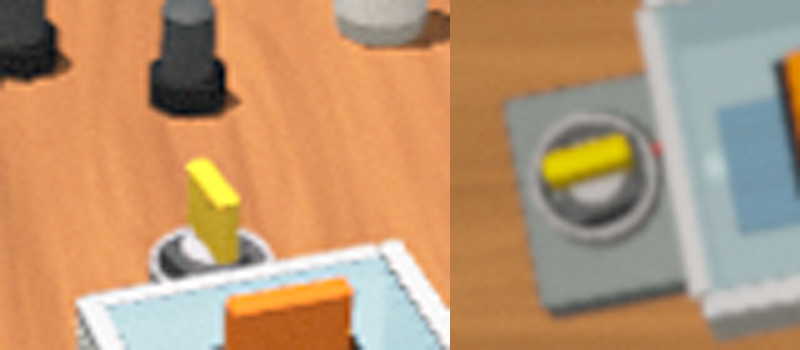

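The key stands seated in the lock at (590,160) in the crop. The red mark at (657,148) puts the slot at about -68°, which is about 1.35 rad from the well's x, so the lock is at its stop. The door is still shut, with its grip unmoved.

```bash
python3 -c "
from rig import job
print(job.sign_off())"
```

```text
the job is handed in; nothing more can be done
None
```

The job is handed in at about 23 s: the guard door is fully shut, and the yellow key is seated in the lock and turned clockwise to its stop. The other parts were left alone.

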